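# Load and balance the flux-pot mixer

### The arm

A 6-joint arm with a two-finger parallel gripper is mounted at the origin on the work surface; the furniture and walls round the work are solid. World frame = base frame: x ahead of the robot, y to its left, z up, the work surface at z = 0. Lengths are in m, angles in rad, forces in N, time in s.
With the tool pointing down it reaches from about 0.275 to 0.75 m from the base axis. Payload 10.2 kg.
Tool frame: the origin (TCP) lies on the front face of the gripper's body, between the roots of the fingers; the fingertips stand 73 mm ahead of it and the grasp point (between the pads) lies 54 mm ahead of it; z points along the fingers, y is the line along which they close (so a half turn about z gives the same grasp; the last joint's range is limited). The gripper opens to 85 mm and grips with 20 to 120 N. Pads are 22 mm wide; open, the fingers measure 114 mm over their backs; the gripper's body (76 mm by 85 mm) begins 54 mm behind the grasp point. The pads swing forward as they close: fully open they stand 13 mm farther back than shut.
Start: joints at [-1.339, 0.313, 1.498, -0, 1.331, -0.223], TCP at [0.231, -0.472, 0.304] pointing down, gripper open.
Joint ranges: [-2.94, 2.94], [-0.97, 2.17], [0.19, 2.56], [-1.23, 4.37], [0.02, 3.11], [-2.88, 2.88]. Speed limits (rad/s): [2.39, 2.39, 3.01, 3.14, 3.14, 3.14].

### API

Orientations are given as a unit quaternion [w, x, y, z].
In Python, from rig import bot gives the robot as it stands.
- The arm moves only by the tool drive_tool, never from a script. Its argument "targets" is a list that holds one entry, the list of rows, each a list of 7 numbers: the shift along the world's x, y, z in m, then the turn, a rotation vector about the world's x, y, z in degrees, then the finger opening in m, from 0 to 0.0854. In form: [[[tx, ty, tz, ax, ay, az, claw], ...]]. A call has exactly 5 rows; each row is the pose to reach, as a shift and turn from the pose commanded when the call began; what a row does not reach only later rows make up. A row lasts 1/10 s, in which the tool goes at most 50 mm and 8.59 degrees, less where a joint would pass 70% of its speed; a pose out of reach is approached as far as the arm can. A call with a gripper value outside its range is refused whole. The fingers move at their own pace and stop on an object; "force" is the grip in N (left out, the last holds). Time passes only in rows, so rows that repeat a pose let the fingers close, or fill a call up. It gives the time, the measured TCP pose, the force, the opening and the grip force at its end, in the units of the state.
- bot.read_state(): the state, without advancing time (a new reading comes with each control period).
- bot.snapshot(name): name is "side" or "top"; returns a dict with "image" (384x512x3 uint8, red, green, blue), "K" (3x3 intrinsics, pixels), "rvec" (rotation vector, rad) and "tvec" (3), from world to camera coordinates, as OpenCV has them. Camera axes: x right, y down, z forward; pixel columns grow to the right and rows downward; lengths in m; the calibration is good to about 2 mm. A picture is of the moment at which its call begins. There is no depth.
- bot.hand_in(): hands the job in; it is judged then, once.
The state is a dict: "clock": time; "q": joint angles; "dq": joint speeds; "effort": joint torques, N m; "eef_pos": TCP position; "tool_rot": TCP orientation; "ft_force": force on the tool from outside, world axes, zero at the start; "moment": the same for the moment, N m; "gripper_width": finger opening in m; "grip_force": force on a finger pad.
Only numpy, scipy, OpenCV 4.12 (cv2) and the standard library are available. Lean on these libraries where they do the work, as an engineer would, in place of code of your own. Each camera call takes 0.05 s, during which the arm holds its last target. There are 200 camera calls.

### The job

The bench mixer was left switched on and empty. Press its rocker over to off, and only then throw its wire bail right back; stand every flux pot that is on the bench upright in a socket of its own, fully home, fill any socket left over with a metal balance plug in the same way, and snap the bail shut over them. Last of all switch the mixer on again at the rocker, and leave the other things on the bench where they are.

Things in the scene. Friction and masses are not known exactly. Their poses are not given: they have to be found in the camera images.
- mixer: The mixer: a low grey machine fixed to the bench, about 0.29 m wide (its y) and 0.13 m deep (x), 30 mm high, turned by up to 0.22 rad. Origin at bench level under the middle of the row of sockets; x points to its back, y along the row, z up. On it lies an aluminium block (74 mm deep, its top 42 mm over the bench) with four round sockets in a row along y.
- socket_1 (a point): Centre of the floor of the socket at the +y end of the row. Sockets are 58 mm in diameter, 12 mm deep and 66 mm apart; their floors are 30 mm over the bench. Axes as the mixer's.
- socket_2 (a point): Floor centre of the second socket.
- socket_3 (a point): Floor centre of the third socket.
- socket_4 (a point): Floor centre of the fourth socket, at the -y end.
- bail (a joint): Angle of the mixer's steel wire bail (rad): 0 shut, 1.8 thrown right back. Over-centre: past 0.9 (bar straight above the hinge, 116 mm over the bench) a spring snaps it on to that end and holds it; about 5 N along the bar's arc moves it off an end (a level push sticks: follow the arc). Shut, its bar has 4 mm of air over pots that are fully home; it cannot shut over one that is not.
- bail_hinge (a point): Middle of the bail's hinge axis, which runs along the mixer's y, 55 mm behind the centre line of the sockets and 46 mm over the bench.
- bail_bar (a point): Middle of the bail's bar (on its centre line): a 10 mm round bar, 266 mm long along the mixer's y, 70 mm from the hinge axis, with an arm at each end. Shut, it lies over the middle of the row, 90 mm over the bench; open, 110 mm behind it, 90 mm over the bench.
- rocker (a joint): Angle of the mixer's black rocker switch (rad): 0 on, 0.44 off; it snaps over at 0.22. A flat paddle 72 mm long (along the mixer's y) and 30 mm wide, on a pod in front of the row, its pivot 43 mm over the bench, 82 mm in front of the row's centre line and 50 mm to +y. Press the raised end down: about 4 N tips it, and the end sinks about 11 mm.
- rocker_off_end (a point): Point on the paddle's upper face, 26 mm from the pivot at its +y end (plain). Pressing this end down switches off. Its height is about 52 mm when up and 41 mm when down.
- rocker_on_end (a point): Point on the paddle's upper face, 26 mm from the pivot at its -y end (marked with a small raised white bar). Pressing this end down switches on. Height 52 mm up, 41 mm down.
- red_tub: Bystander: small open red tub, 54 mm across, 39 mm high; origin under its centre. Not to be moved.
- dropper: Bystander: small white dropper bottle, 24 mm across, 65 mm high; origin under its centre. Not to be moved.
- tape_roll: Bystander: roll of black tape lying flat, 65 mm across, 19 mm high; origin under its centre. Not to be moved.
- pot_1_mid (a point): Centre, half-way up, of a flux pot: white round screw pot, 53 mm across and 50 mm high, standing on the bench, z up, about 0.09 kg. There are two to four alike, the rest are absent. Grip it across the upper half: when it is home only its upper 38 mm stand out of the socket.
- pot_2_mid (a point): Centre, half-way up, of another such pot.
- pot_3_mid (a point): Centre, half-way up, of another such pot.
- pot_4_mid (a point): Centre, half-way up, of another such pot.
- plug_1_mid (a point): Centre, half-way up, of a balance plug: plain round aluminium slug with three dark grooves round its foot, 53 mm across and 50 mm high as the pots are, about 0.2 kg, standing on the bench, z up. There are always two; only as many are used as there are sockets without a pot, the rest may stay where they are.
- plug_2_mid (a point): Centre, half-way up, of the other balance plug.
Things that resemble listed ones, but are neither listed nor needed, are in the scene too. What is shaped like the part that bears plug_1_mid but green, purple or turquoise is not meant.

How it is judged:
By the outcome, as a careful person would: the job done as asked, in the order asked, and still so for the second after the job is handed in, with the robot touching nothing.
Of pot_1, pot_2, pot_3, pot_4 only 2 to 4 are there at a start; the rules pass over those that are not, and their reading is None.
At some moment in a run one of pot_1, pot_2, pot_3, pot_4, plug_1, plug_2 may be knocked a few centimetres aside while the robot is not near it.
It also fails if it takes over 210 s, if anything falls off the work surface, if the arm or the gripper's body presses on something with over 40 N, if the wrist force passes 120 N, or if a joint passes its speed limit or range.

## Working session

There is one attempt and no reset: what is moved stays moved. The work goes in short steps, Python scripts to look and compute and a tool call to move; the robot and the scene stay as the last step left them, time stands still between calls to the robot, and variables do not carry over. Pictures are saved under pics/ and viewed, at most 14 in all, crops included, and the job is handed in when it is done.

Besides the shell and the picture viewer there is one more tool, called after ">>>" by a JSON object that holds its "op" and its "data". drive_tool: Moves the arm, as the interface text tells. Its arguments: {"type":"object","properties":{"targets":{"type":"array"},"force":{"type":"number"}},"required":["targets"]}

```bash
mkdir -p pics; ls
python3 - <<'E'
from rig import bot
import cv2,numpy as np
s=bot.read_state(); print({k:np.round(v,3) for k,v in s.items()})
for n in("side","top"):
    d=bot.snapshot(n); cv2.imwrite(f"pics/{n}0.png",cv2.resize(d["image"][:,:,::-1],(800,600),interpolation=cv2.INTER_CUBIC))
    R=cv2.Rodrigues(np.array(d["rvec"]))[0]; print(n,np.round(d["K"],1).tolist(),np.round(-R.T@np.array(d["tvec"]).ravel(),3),np.round(R,2).tolist())
    np.savez(f"{n}0.npz",**d)
E
```

```text
pics
{'clock': np.float64(0.0), 'q': array([-1.339,  0.313,  1.498, -0.   ,  1.331, -0.223]), 'dq': array([0.001, 0.   , 0.   , 0.001, 0.001, 0.001]), 'effort': array([-1.0000e-03, -4.1227e+01, -2.5974e+01, -0.0000e+00,  4.0000e-03,
        0.0000e+00]), 'eef_pos': array([ 0.231, -0.471,  0.303]), 'tool_rot': array([-0.001,  0.974,  0.225, -0.   ]), 'ft_force': array([ 0.976, -0.549, -0.651]), 'moment': array([ 0.014,  0.044, -0.01 ]), 'grip_force': np.float64(0.0), 'gripper_width': np.float64(0.085)}
side [[405.7, 0.0, 254.3], [0.0, 405.7, 193.9], [0.0, 0.0, 1.0]] [ 0.86  -0.711  1.129] [[0.9, 0.44, -0.01], [0.35, -0.72, -0.59], [-0.27, 0.53, -0.8]]
top [[472.8, 0.0, 256.3], [0.0, 472.8, 197.3], [0.0, 0.0, 1.0]] [ 0.272 -0.012  1.477] [[0.01, -1.0, -0.01], [-0.98, -0.01, -0.17], [0.17, 0.01, -0.98]]
```

View pics/top0.png

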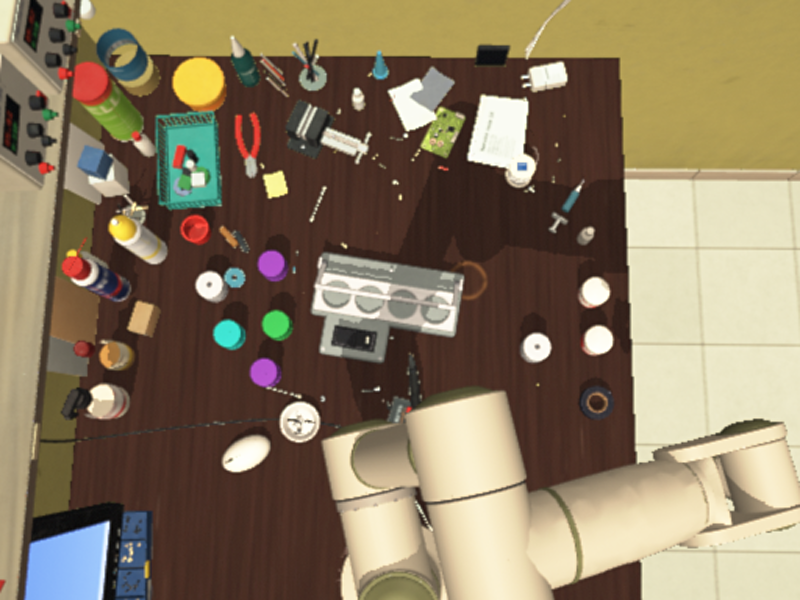

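View pics/side0.png

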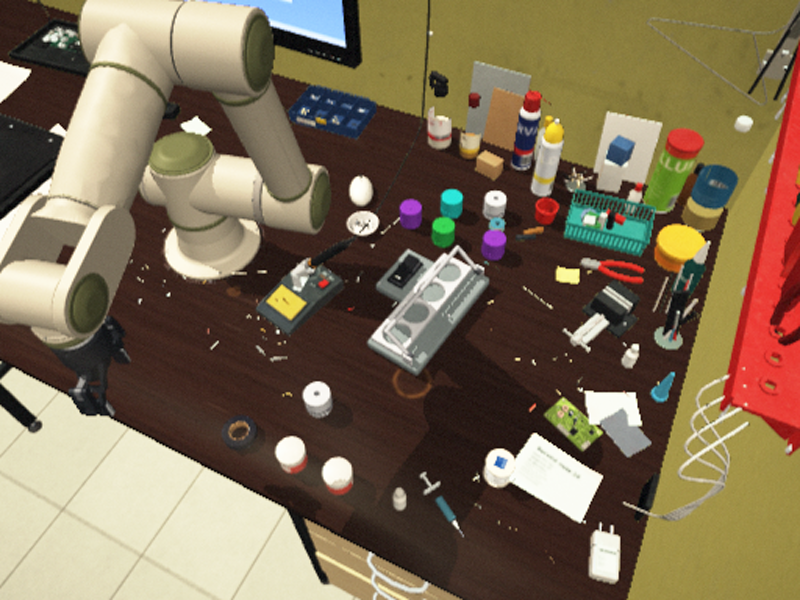

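Top view (800x600): the mixer is at (390,295) with its rocker at (355,338). White round candidates are red-banded pots at (594,292) and (598,340), a blue-lidded one at (520,168), and grey/white slugs at (536,347) and (210,286). The coloured slugs are decoys: purple (272,265) and (265,372), green (277,325), turquoise (229,334). Next is one close crop montage.

Run:
```python
import cv2,numpy as np
t=np.load("top0.npz")["image"][:,:,::-1]; s=np.load("side0.npz")["image"][:,:,::-1]
def c(im,x,y,w=64,h=48): # 800-scale px
    x=int(x*.64);y=int(y*.64);x=min(max(x-w//2,0),512-w);y=min(max(y-h//2,0),384-h)
    return cv2.resize(im[y:y+h,x:x+w],(264,198),interpolation=cv2.INTER_CUBIC)
a=np.hstack([c(s,315,470),c(s,317,400),c(s,498,467)])
b=np.hstack([c(s,494,205),c(s,400,275),c(t,590,315)])
d=np.hstack([c(t,520,168),c(t,536,347),c(t,210,286)])
cv2.imwrite("pics/m1.png",np.vstack([a,b,d]))
```

```text
(no output)
```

View pics/m1.png

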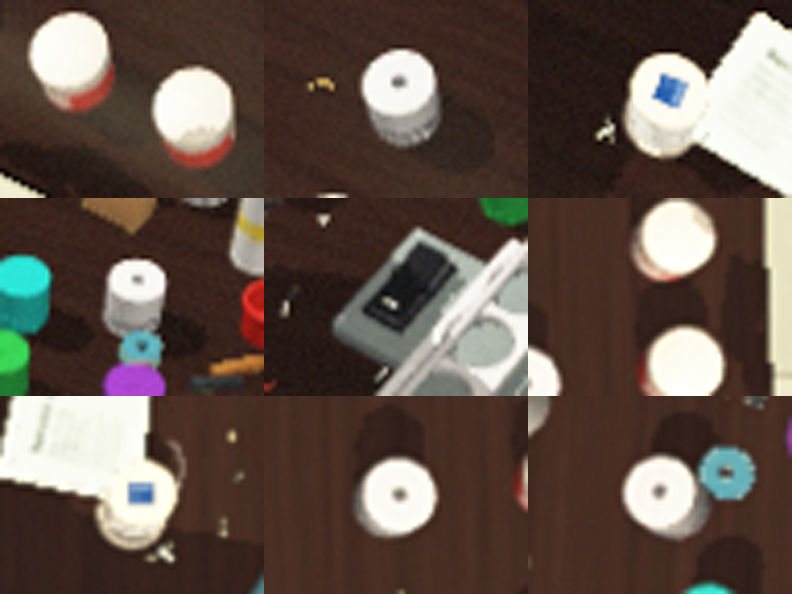

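Crops: the two red-banded white pots are alike and are the flux pots. The blue-labelled jar at (520,168) lies on the paper, differs from them, and is not meant. The two white/grey slugs with grooves at (536,347) and (210,286) are the plugs. So I need 2 pots and 2 plugs. The raised white bar is on the rocker's near (-y) end. Measuring next.

```bash
cat > h.py <<'E'
import cv2,numpy as np
class Cam:
    def __init__(s,d):
        s.K=np.array(d["K"]);s.rv=np.array(d["rvec"]).ravel();s.tv=np.array(d["tvec"]).ravel();s.im=np.array(d["image"])
        s.R=cv2.Rodrigues(s.rv)[0];s.c=-s.R.T@s.tv
    def ray(s,p): return s.R.T@np.linalg.solve(s.K,[p[0],p[1],1.])
    def at(s,p,z): r=s.ray(p);return s.c+r*(z-s.c[2])/r[2]
    def pr(s,P): return cv2.projectPoints(np.array(P,float).reshape(-1,1,3),s.rv,s.tv,s.K,None)[0].reshape(-1,2)
def load(n,i=0): return Cam(np.load(f"{n}{i}.npz"))
def snap(n):
    from rig import bot
    return Cam(bot.snapshot(n))
def blob(c,p,thr=95,r=26):
    """centroid of the hull of the non-bench blob next to native pixel p"""
    hsv=cv2.cvtColor(c.im,cv2.COLOR_RGB2HSV)
    m=((hsv[...,2]>thr)).astype(np.uint8)
    x,y=int(p[0]),int(p[1]);w=np.zeros_like(m);w[max(y-r,0):y+r,max(x-r,0):x+r]=1;m&=w
    n,l,st,ce=cv2.connectedComponentsWithStats(m)
    k=min(range(1,n),key=lambda k:np.hypot(*(ce[k]-p))-(st[k,4]>60)*20)
    cn=max(cv2.findContours((l==k).astype(np.uint8),0,1)[0],key=len);h=cv2.convexHull(cn);M=cv2.moments(h)
    return np.array([M["m10"]/M["m00"],M["m01"]/M["m00"]]),st[k]
E
python3 - <<'E'
from h import *
t,s=load("top"),load("side")
things={"potA":((594,292),(291,454)),"potB":((598,340),(337,476)),"plugA":((536,347),(317,400)),"plugB":((210,286),(494,205)),"blue":((520,168),(498,467))}
for k,(a,b) in things.items():
    pa,sa=blob(t,np.array(a)*.64);pb,sb=blob(s,np.array(b)*.64)
    print(k,t.at(pa,.025).round(4),s.at(pb,.025).round(4),sa[2:],sb[2:])
for k,p,z in(("tub",(195,229),.02),("dropper",(586,235),.03),("tape",(597,401),.01)): print(k,t.at(np.array(p)*.64,z).round(3))
def crop(c,x0,y0,w,h,f):
    im=cv2.resize(c.im[y0:y0+h,x0:x0+w,::-1],None,fx=f,fy=f,interpolation=cv2.INTER_CUBIC)
    for i in range(0,w,10): cv2.putText(im,str(x0+i),(i*f,8),0,.3,(0,255,255),1);cv2.line(im,(i*f,10),(i*f,14),(0,255,255),1)
    for i in range(0,h,10): cv2.putText(im,str(y0+i),(0,i*f+3),0,.3,(0,255,255),1)
    return im
cv2.imwrite("pics/mt.png",crop(t,195,155,110,80,7)); cv2.imwrite("pics/ms.png",crop(s,230,152,90,90,6))
E
```

```text
potA [ 0.566  -0.3806  0.025 ] [ 0.4639 -0.3821  0.025 ] [ 21  20 331] [ 22  25 405]
potB [ 0.4687 -0.3833  0.025 ] [ 0.5604 -0.3794  0.025 ] [ 21  20 334] [ 21  25 414]
plugA [ 0.4529 -0.2618  0.025 ] [ 0.4489 -0.2622  0.025 ] [ 20  20 307] [ 19  24 357]
plugB [0.5766 0.3721 0.025 ] [0.5842 0.3434 0.025 ] [ 32  23 467] [ 16  35 445]
blue [ 0.8567 -0.2137  0.025 ] [ 0.8403 -0.2243  0.025 ] [  39   39 1064] [ 35  42 889]
tub [0.69  0.428 0.02 ]
dropper [ 0.682 -0.368  0.03 ]
tape [ 0.35  -0.384  0.01 ]
```

View pics/mt.png

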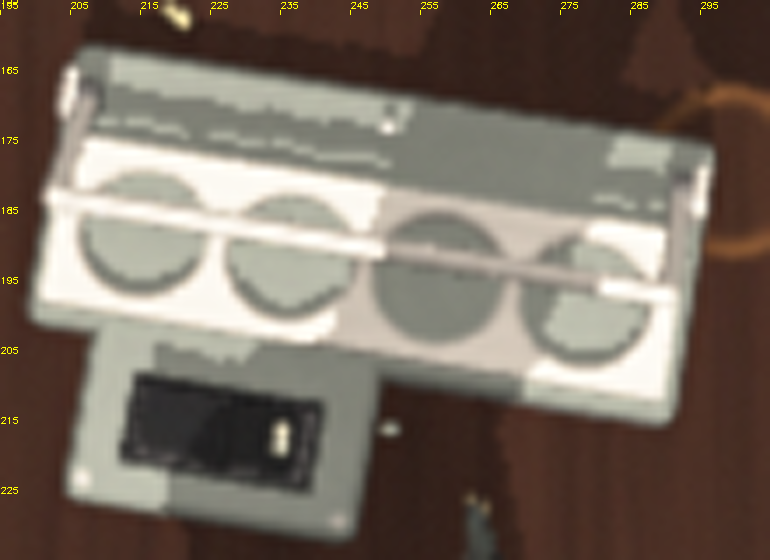

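The crop shows the four socket rims at native pixels (215,188), (236,191), (257,194) and (278,198). The rocker paddle is at (226,216), with its white-bar end at -y, (235,217).

```bash
cat >> h.py <<'E'
def mixer():
    t=load("top")
    P=np.array([t.at(np.array([x,y])/7+[194.57,154.57],.042) for x,y in((142,233.5),(291,256.5),(438,277.5),(585,302))])[:,:2]
    k=np.array([99,33,-33,-99]);yd=(k[:,None]*P).sum(0);yd/=np.linalg.norm(yd);xd=np.array([yd[1],-yd[0]])
    return P.mean(0),xd,yd,P
E
python3 - <<'E'
from h import *
o,xd,yd,P=mixer();t=load("top");s=load("side")
print("o",o.round(4),"yaw",np.degrees(np.arctan2(xd[1],xd[0])).round(2))
M=lambda x,y,z:np.r_[o+x*xd+y*yd,z]
print("spacing",np.linalg.norm(np.diff(P,axis=0),axis=1).round(4))
for i,y in enumerate((.099,.033,-.033,-.099)): print("sock",i+1,M(0,y,.03).round(4),P[i].round(4))
for n,p in(("bar",M(0,0,.09)),("bar ends",M(0,.133,.09)),("",M(0,-.133,.09)),("offend",M(-.082,.076,.041)),("onend",M(-.082,.024,.052)),("pivot",M(-.082,.05,.043)),("baropen",M(.11,0,.09))):
    print(n,p.round(4),"top",t.pr(p)[0].round(1),"side",s.pr(p)[0].round(1))
for c,p in((t,(210,286)),(s,(494,205))):
    hsv=cv2.cvtColor(c.im,cv2.COLOR_RGB2HSV);m=((hsv[...,2]>80)&(hsv[...,1]<60)).astype(np.uint8)*1
    x,y=int(p[0]*.64),int(p[1]*.64);w=m*0;w[y-16:y+18,x-14:x+14]=1;m&=w
    n,l,st,ce=cv2.connectedComponentsWithStats(m);k=l[y,x];h=cv2.convexHull(cv2.findContours((l==k).astype(np.uint8),0,1)[0][0]);mm=cv2.moments(h)
    q=(mm["m10"]/mm["m00"],mm["m01"]/mm["m00"]);print("plugB",c.at(q,.025).round(4),st[k])
E
```

```text
o [0.5394 0.0354] yaw -8.28
spacing [0.0668 0.0656 0.0656]
sock 1 [0.5536 0.1333 0.03  ] [0.5536 0.1337]
sock 2 [0.5441 0.068  0.03  ] [0.5439 0.0676]
sock 3 [0.5346 0.0027 0.03  ] [0.5351 0.0025]
sock 4 [ 0.5251 -0.0626  0.03  ] [ 0.5249 -0.0623]
bar [0.5394 0.0354 0.09  ] top [246.  189.8] side [271.2 182.8]
bar ends [0.5585 0.167  0.09  ] top [202.3 183.1] side [292.6 157.3]
 [ 0.5202 -0.0962  0.09  ] top [290.1 196.6] side [247.7 210.9]
offend [0.4692 0.1224 0.041 ] top [217.8 215. ] side [263.2 166.9]
onend [0.4617 0.0709 0.052 ] top [234.3 217.2] side [254.7 174.5]
pivot [0.4654 0.0967 0.043 ] top [226.1 216.3] side [259.  171.3]
baropen [0.6482 0.0195 0.09  ] top [251.8 154.6] side [300.4 198.2]
plugB [0.5705 0.3867 0.025 ] [125 173  21  21 325]
plugB [0.5671 0.3855 0.025 ] [309 122  16  19 240]
```

View pics/ms.png

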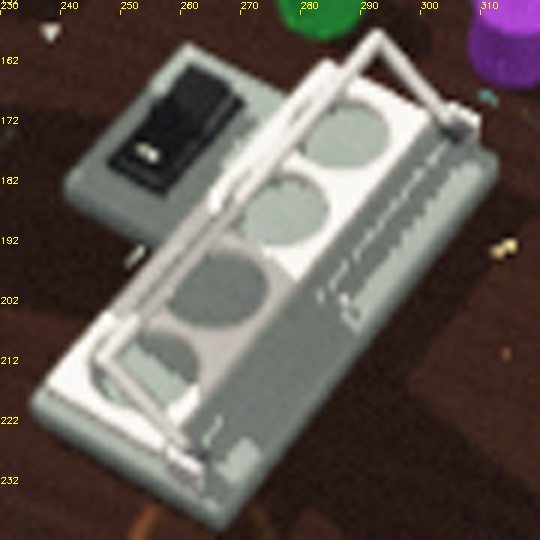

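Mixer: origin (0.539, 0.035), yaw -8.28°. The projections of bar and rocker match the images. I'll keep the tool's closing axis along mixer x (a turn of +55.7°) for everything. First I move to the rocker's off end with the gripper shut.

>>> {"op": "drive_tool", "data": {"targets": [[[0.018, 0.044, 0, 0, 0, 8, 0.0], [0.036, 0.088, 0, 0, 0, 16, 0.0], [0.054, 0.132, 0, 0, 0, 24, 0.0], [0.072, 0.176, 0, 0, 0, 32, 0.0], [0.09, 0.22, 0, 0, 0, 40, 0.0]]], "force": 40}}

```text
clock: 0.6
eef_pos: [0.3208, -0.2498, 0.3037]
tool_rot: [-0.0, 0.837, 0.547, 0.0]
ft_force: [0.5, -0.8, 0.3]
gripper_width: 0.0127
grip_force: 0.0
```

>>> {"op": "drive_tool", "data": {"targets": [[[0.018, 0.044, 0, 0, 0, 4, 0.0], [0.036, 0.088, 0, 0, 0, 8, 0.0], [0.054, 0.132, 0, 0, 0, 12, 0.0], [0.072, 0.176, 0, 0, 0, 15.7, 0.0], [0.09, 0.22, 0, 0, 0, 15.7, 0.0]]]}}

```text
clock: 1.1
eef_pos: [0.4108, -0.0296, 0.3039]
tool_rot: [0.0, 0.756, 0.655, 0.0]
ft_force: [1.4, -0.5, -0.7]
gripper_width: 0.0002
grip_force: 0.0
```

>>> {"op": "drive_tool", "data": {"targets": [[[0.018, 0.045, 0, 0, 0, 0, 0.0], [0.038, 0.09, 0, 0, 0, 0, 0.0], [0.058, 0.13, 0, 0, 0, 0, 0.0], [0.058, 0.154, -0.04, 0, 0, 0, 0.0], [0.058, 0.154, -0.08, 0, 0, 0, 0.0]]]}}

```text
clock: 1.6
eef_pos: [0.4686, 0.125, 0.2229]
tool_rot: [0.0, 0.755, 0.656, 0.001]
ft_force: [-0.7, -1.1, -1.2]
gripper_width: -0.0003
grip_force: 0.0
```

>>> {"op": "drive_tool", "data": {"targets": [[[0, -0.003, -0.04, 0, 0, 0, 0.0], [0, -0.003, -0.08, 0, 0, 0, 0.0], [0, -0.003, -0.095, 0, 0, 0, 0.0], [0, -0.003, -0.103, 0, 0, 0, 0.0], [0, -0.003, -0.108, 0, 0, 0, 0.0]]]}}

```text
clock: 2.1
eef_pos: [0.4687, 0.1194, 0.1157]
tool_rot: [-0.0, 0.756, 0.655, -0.0]
ft_force: [-0.8, -0.1, 4.0]
gripper_width: 0.0004
grip_force: 2.1
```

>>> {"op": "drive_tool", "data": {"targets": [[[0, 0, -0.002, 0, 0, 0, 0.0], [0, 0, -0.004, 0, 0, 0, 0.0], [0, 0, -0.005, 0, 0, 0, 0.0], [0, 0, -0.005, 0, 0, 0, 0.0], [0, 0, -0.005, 0, 0, 0, 0.0]]]}}

```text
clock: 2.6
eef_pos: [0.469, 0.1194, 0.1147]
tool_rot: [0.001, 0.756, 0.655, 0.001]
ft_force: [-17.3, -0.7, 39.9]
gripper_width: 0.0001
grip_force: 19.3
```

>>> {"op": "drive_tool", "data": {"targets": [[[0, 0, 0.02, 0, 0, 0, 0.0], [0, 0, 0.06, 0, 0, 0, 0.0], [0, -0.04, 0.1, 0, 0, 0, 0.04], [0.03, -0.08, 0.1, 0, 0, 0, 0.04], [0.07, -0.084, 0.1, 0, 0, 0, 0.04]]]}}

```text
clock: 3.1
eef_pos: [0.5395, 0.0321, 0.2141]
tool_rot: [0.002, 0.757, 0.653, 0.001]
ft_force: [-0.5, -0.4, 0.3]
gripper_width: 0.04
grip_force: 0.0
```

Run:
```python
from h import *
s=snap("side"); cv2.imwrite("pics/r1.png",cv2.resize(s.im[140:240,210:320,::-1],None,fx=6,fy=6,interpolation=cv2.INTER_CUBIC))
```

```text
(no output)
```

View pics/r1.png

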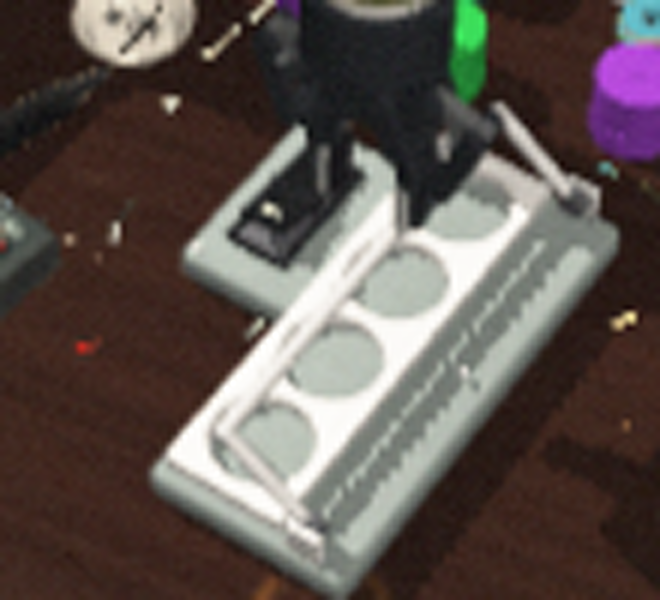

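The crop shows the white-bar end (270,210) of the rocker now raised, so the mixer is off. The fingers stand over the bar. Now I grip the bar.

>>> {"op": "drive_tool", "data": {"targets": [[[0, 0, -0.04, 0, 0, 0, 0.04], [0, 0, -0.072, 0, 0, 0, 0.04], [0, 0, -0.072, 0, 0, 0, 0.0], [0, 0, -0.072, 0, 0, 0, 0.0], [0, 0, -0.072, 0, 0, 0, 0.0]]], "force": 40}}

```text
clock: 3.65
eef_pos: [0.538, 0.0355, 0.1405]
tool_rot: [-0.0, 0.756, 0.655, -0.001]
ft_force: [-7.5, 0.1, -0.8]
gripper_width: 0.0084
grip_force: 39.2
```

Run:
```python
from h import *
o,xd,yd,_=mixer()
def off(a): # bar shift from shut
    b=np.arctan2(.044,-.055)-a
    b0=np.arctan2(.044,-.055)
    dx=.0704*(np.cos(b)-np.cos(b0));dz=.0704*(np.sin(b)-np.sin(b0))
    return np.r_[dx*xd,dz]
for a in np.arange(0,1.81,.12): print(round(a,2),off(a).round(4))
```

```text
0.0 [ 0. -0.  0.]
0.12 [ 0.0056 -0.0008  0.0063]
0.24 [ 0.0119 -0.0017  0.0118]
0.36 [ 0.0188 -0.0027  0.0165]
0.48 [ 0.0262 -0.0038  0.0204]
0.6 [ 0.0341 -0.005   0.0234]
0.72 [ 0.0422 -0.0061  0.0253]
0.84 [ 0.0505 -0.0073  0.0263]
0.96 [ 0.0589 -0.0086  0.0263]
1.08 [ 0.0671 -0.0098  0.0252]
1.2 [ 0.0753 -0.0109  0.0232]
1.32 [ 0.0831 -0.0121  0.0202]
1.44 [ 0.0905 -0.0132  0.0163]
1.56 [ 0.0973 -0.0142  0.0115]
1.68 [ 0.1036 -0.0151  0.0059]
1.8 [ 0.1091 -0.0159 -0.0004]
```

>>> {"op": "drive_tool", "data": {"targets": [[[0.0056, -0.0008, 0.0063, 0, 0, 0, 0.0], [0.0119, -0.0017, 0.0118, 0, 0, 0, 0.0], [0.0188, -0.0027, 0.0165, 0, 0, 0, 0.0], [0.0262, -0.0038, 0.0204, 0, 0, 0, 0.0], [0.0341, -0.005, 0.0234, 0, 0, 0, 0.0]]]}}

```text
clock: 4.15
eef_pos: [0.5721, 0.0304, 0.166]
tool_rot: [-0.0, 0.756, 0.655, -0.001]
ft_force: [-11.9, -1.5, 12.9]
gripper_width: 0.0085
grip_force: 39.0
```

>>> {"op": "drive_tool", "data": {"targets": [[[0.0081, -0.0011, 0.0019, 0, 0, 0, 0.0], [0.0164, -0.0023, 0.0029, 0, 0, 0, 0.0], [0.0248, -0.0036, 0.0029, 0, 0, 0, 0.0], [0.033, -0.0048, 0.0018, 0, 0, 0, 0.0], [0.0412, -0.0059, -0.0002, 0, 0, 0, 0.0]]]}}

```text
clock: 4.65
eef_pos: [0.615, 0.0241, 0.1645]
tool_rot: [0.002, 0.756, 0.654, 0.001]
ft_force: [-0.4, -3.5, 5.5]
gripper_width: 0.0085
grip_force: 41.0
```

>>> {"op": "drive_tool", "data": {"targets": [[[0.0078, -0.0012, -0.003, 0, 0, 0, 0.0], [0.0152, -0.0023, -0.0069, 0, 0, 0, 0.0], [0.022, -0.0033, -0.0117, 0, 0, 0, 0.0], [0.0283, -0.0042, -0.0173, 0, 0, 0, 0.0], [0.0325, -0.0048, -0.0215, 0, 0, 0, 0.0]]]}}

```text
clock: 5.15
eef_pos: [0.6464, 0.0194, 0.1397]
tool_rot: [-0.001, 0.756, 0.654, -0.001]
ft_force: [-27.4, -1.5, 34.7]
gripper_width: 0.0083
grip_force: 47.0
```

>>> {"op": "drive_tool", "data": {"targets": [[[0, 0, 0.002, 0, 0, 0, 0.04], [0, 0, 0.002, 0, 0, 0, 0.04], [0, 0, 0.04, 0, 0, 0, 0.04], [0, 0, 0.08, 0, 0, 0, 0.08], [-0.02, -0.04, 0.1, 0, 0, 0, 0.08]]]}}

```text
clock: 5.65
eef_pos: [0.6278, -0.0172, 0.2439]
tool_rot: [0.002, 0.754, 0.657, 0.002]
ft_force: [-0.0, -1.4, 0.0]
gripper_width: 0.0675
grip_force: 0.0
```

>>> {"op": "drive_tool", "data": {"targets": [[[-0.02, -0.045, 0, 0, 0, 0, 0.08], [-0.04, -0.09, 0, 0, 0, 0, 0.08], [-0.06, -0.135, 0, 0, 0, 0, 0.08], [-0.08, -0.18, 0, 0, 0, 0, 0.08], [-0.1, -0.22, 0, 0, 0, 0, 0.08]]]}}

```text
clock: 6.15
eef_pos: [0.5255, -0.2419, 0.2407]
tool_rot: [0.0, 0.756, 0.654, 0.0]
ft_force: [0.9, 0.7, 0.2]
gripper_width: 0.0799
grip_force: 0.0
```

```bash
cat >> h.py <<'E'
PT={"potA":(.563,-.380),"potB":(.466,-.3825),"plugA":(.451,-.262),"plugB":(.5687,.386)}
def find(names,cams,z=.025):
    for n in names:
        for cn,c in cams:
            g=c.pr([*PT[n],z])[0]
            try:
                hsv=cv2.cvtColor(c.im,cv2.COLOR_RGB2HSV);red=((hsv[...,0]<8)|(hsv[...,0]>172))&(hsv[...,1]>120)&(hsv[...,2]>110)
                m=((hsv[...,2]>85)&((hsv[...,1]<70)|red)).astype(np.uint8)
                x,y=g.astype(int);r=22;w=m*0;w[y-r:y+r,x-r:x+r]=1;m&=w
                k_,l,st,ce=cv2.connectedComponentsWithStats(m);k=1+np.argmax(st[1:,4])
                h=cv2.convexHull(np.vstack(cv2.findContours((l==k).astype(np.uint8),0,1)[0]));mm=cv2.moments(h)
                print(n,cn,c.at((mm["m10"]/mm["m00"],mm["m01"]/mm["m00"]),z).round(4),st[k][2:])
            except Exception as e: print(n,cn,"none",e)
E
python3 - <<'E'
from h import *
t=snap("top");s=snap("side")
find(list(PT),[("top",t),("side",s)])
cv2.imwrite("pics/t2.png",cv2.resize(t.im[:,:,::-1],(800,600),interpolation=cv2.INTER_CUBIC))
E
```

```text
potA top [ 0.5762 -0.355   0.025 ] [ 37  44 943]
potA side [ 0.5607 -0.3795  0.025 ] [ 21  25 385]
potB top [ 0.4698 -0.3837  0.025 ] [ 21  19 287]
potB side [ 0.4645 -0.3816  0.025 ] [ 21  25 370]
plugA top [ 0.4548 -0.2383  0.025 ] [ 34  44 873]
plugA side [ 0.4496 -0.2623  0.025 ] [ 20  24 369]
plugB top [0.5706 0.3856 0.025 ] [ 23  21 335]
plugB side [0.5674 0.385  0.025 ] [ 16  19 245]
```

View pics/t2.png

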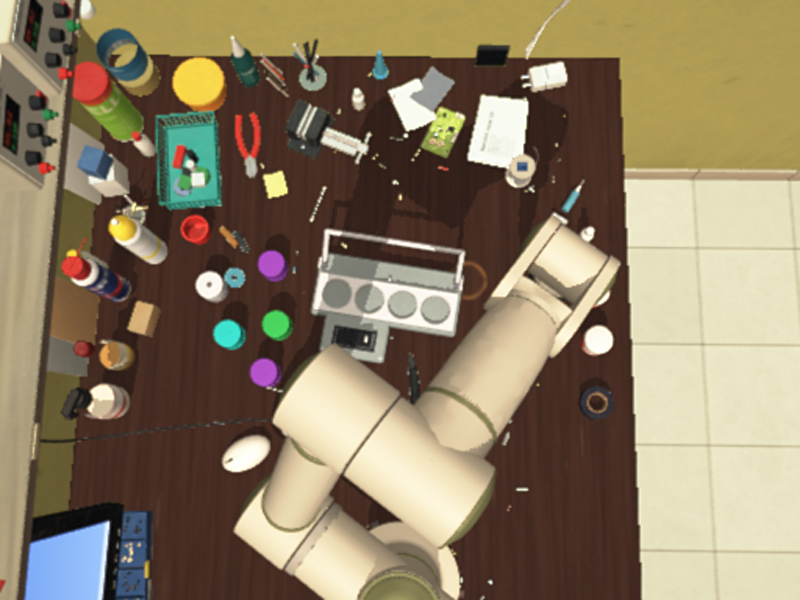

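Bail is thrown open (bar at 800-scale (395,240)); nothing else has moved. Side and top differ by about 4 mm in x, so I'll check the sockets in the side view and average.

Run:
```python
from h import *
o,xd,yd,P=mixer()
for n in("side","top"):
    c=snap(n)
    g=cv2.cvtColor(c.im,cv2.COLOR_RGB2GRAY)
    f=6
    for i,y in enumerate((.099,.033,-.033,-.099)):
        q=np.r_[o+y*yd,.042];u=c.pr(q)[0];x0,y0=(u-16).astype(int)
        w=cv2.resize(g[y0:y0+32,x0:x0+32],None,fx=f,fy=f,interpolation=cv2.INTER_CUBIC)
        circ=c.pr([q+np.r_[.022*np.cos(a),.022*np.sin(a),-.006] for a in np.arange(0,6.3,.3)]);ins=np.median([g[int(b),int(a)] for a,b in circ])
        edge=c.pr([np.r_[q[:2]+s1*.033*xd,.042] for s1 in(-1,1)]);out=np.median([g[int(b+.5),int(a+.5)] for a,b in edge])
        m=(w<(ins+out)/2).astype(np.uint8);k,l,st,ce=cv2.connectedComponentsWithStats(m)
        kk=l[96,96]; 
        cn=cv2.findContours((l==kk).astype(np.uint8),0,1)[0];cn=max(cn,key=len);e=cv2.fitEllipse(cv2.convexHull(cn))
        p=(np.array(e[0])-2.5)/f+[x0,y0];W=c.at(p,.042)
        print(n,i+1,ins,out,W.round(4)[:2],"d",(W-q).round(4)[:2],np.round(np.array(e[1])/f,1),st[kk][4]/36)
```

```text
side 1 126.0 192.0 [0.5567 0.1266] d [ 0.0031 -0.0068] [11.6 17.2] 153.5
side 2 147.0 218.5 [0.5457 0.0658] d [ 0.0016 -0.0023] [11.9 18.6] 131.91666666666666
side 3 181.0 249.0 [ 0.5336 -0.0014] d [-0.001  -0.0041] [13.7 17.8] 190.30555555555554
side 4 187.0 245.5 [ 0.5235 -0.0666] d [-0.0016 -0.004 ] [14.5 18.3] 206.69444444444446
top 1 124.0 174.0 [0.5555 0.1328] d [ 0.0019 -0.0005] [18.3 18.9] 268.05555555555554
top 2 143.0 229.5 [0.5454 0.0705] d [0.0012 0.0025] [19.5 20. ] 294.5
top 3 179.0 250.0 [0.5337 0.0029] d [-0.0009  0.0001] [18.5 19.4] 280.75
top 4 181.0 249.0 [ 0.5237 -0.0622] d [-0.0014  0.0004] [18.6 19.4] 282.0833333333333
```

>>> {"op": "drive_tool", "data": {"targets": [[[0.012, -0.046, 0, 0, 0, 0, 0.08], [0.025, -0.092, 0, 0, 0, 0, 0.08], [0.037, -0.138, 0, 0, 0, 0, 0.08], [0.037, -0.138, -0.04, 0, 0, 0, 0.08], [0.037, -0.138, -0.085, 0, 0, 0, 0.08]]]}}

```text
clock: 6.85
eef_pos: [0.565, -0.3783, 0.1554]
tool_rot: [0.002, 0.756, 0.655, 0.001]
ft_force: [1.5, -0.1, -1.6]
gripper_width: 0.0798
grip_force: 0.0
```

>>> {"op": "drive_tool", "data": {"targets": [[[0, 0, -0.04, 0, 0, 0, 0.08], [0, 0, -0.068, 0, 0, 0, 0.08], [0, 0, -0.068, 0, 0, 0, 0.04], [0, 0, -0.068, 0, 0, 0, 0.04], [0, 0, -0.068, 0, 0, 0, 0.04]]], "force": 30}}

```text
clock: 7.35
eef_pos: [0.5646, -0.3783, 0.09]
tool_rot: [0.002, 0.756, 0.655, 0.0]
ft_force: [0.2, -0.8, -0.4]
gripper_width: 0.0498
grip_force: 31.2
```

>>> {"op": "drive_tool", "data": {"targets": [[[0, 0, 0.03, 0, 0, 0, 0.04], [0, 0, 0.07, 0, 0, 0, 0.04], [-0.005, 0.045, 0.08, 0, 0, 0, 0.04], [-0.011, 0.09, 0.08, 0, 0, 0, 0.04], [-0.017, 0.135, 0.08, 0, 0, 0, 0.04]]]}}

```text
clock: 7.85
eef_pos: [0.5464, -0.2419, 0.17]
tool_rot: [0.002, 0.756, 0.654, 0.001]
ft_force: [1.6, 1.2, -1.0]
gripper_width: 0.0496
grip_force: 31.7
```

>>> {"op": "drive_tool", "data": {"targets": [[[-0.006, 0.045, 0, 0, 0, 0, 0.04], [-0.012, 0.09, 0, 0, 0, 0, 0.04], [-0.018, 0.135, 0, 0, 0, 0, 0.04], [-0.024, 0.175, 0, 0, 0, 0, 0.04], [-0.024, 0.18, -0.02, 0, 0, 0, 0.04]]]}}

```text
clock: 8.35
eef_pos: [0.5232, -0.0598, 0.1512]
tool_rot: [0.003, 0.755, 0.656, 0.002]
ft_force: [1.3, -0.0, -1.6]
gripper_width: 0.0496
grip_force: 31.7
```

>>> {"op": "drive_tool", "data": {"targets": [[[0, 0, -0.02, 0, 0, 0, 0.04], [0, 0, -0.02, 0, 0, 0, 0.04], [0, 0, -0.02, 0, 0, 0, 0.04], [0, 0, -0.02, 0, 0, 0, 0.04], [0, 0, -0.02, 0, 0, 0, 0.04]]]}}

```text
clock: 8.85
eef_pos: [0.5229, -0.0637, 0.1287]
tool_rot: [0.001, 0.756, 0.654, 0.001]
ft_force: [-0.7, -0.8, -2.0]
gripper_width: 0.0495
grip_force: 31.7
```

Run:
```python
from h import *
from rig import bot
print(np.round(bot.read_state()["eef_pos"],4))
a=[]
for n in("side","top"):
    c=snap(n);np.savez(n+"1.npz",image=c.im,K=c.K,rvec=c.rv,tvec=c.tv)
    u=c.pr([.524,-.0645,.06])[0].astype(int)
    w=cv2.resize(c.im[u[1]-26:u[1]+26,u[0]-26:u[0]+26,::-1],None,fx=7.5,fy=7.5,interpolation=cv2.INTER_CUBIC);a.append(w);print(n,u)
cv2.imwrite("pics/p1.png",np.hstack(a))
```

```text
[ 0.5229 -0.0637  0.1287]
side [253 209]
top [279 196]
```

View pics/p1.png

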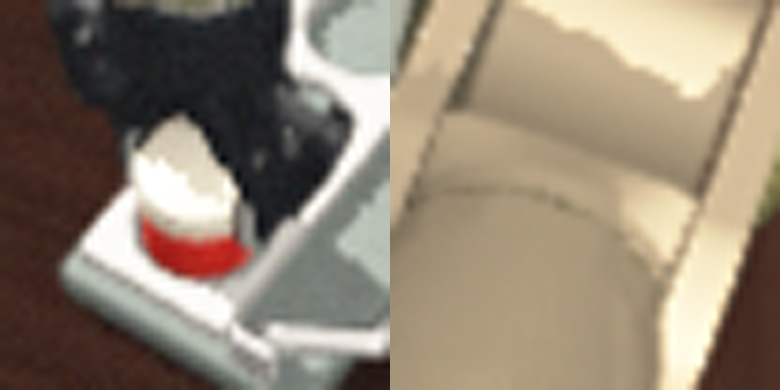

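The side crop shows the pot standing in socket 4's mouth (200,275), with no contact force. Lowering it home.

>>> {"op": "drive_tool", "data": {"targets": [[[0, 0, -0.003, 0, 0, 0, 0.04], [0, 0, -0.006, 0, 0, 0, 0.04], [0, 0, -0.008, 0, 0, 0, 0.04], [0, 0, -0.009, 0, 0, 0, 0.04], [0, 0, -0.01, 0, 0, 0, 0.04]]]}}

```text
clock: 9.45
eef_pos: [0.5224, -0.0633, 0.119]
tool_rot: [-0.0, 0.756, 0.655, -0.0]
ft_force: [-11.8, 2.5, 27.9]
gripper_width: 0.0496
grip_force: 34.2
```

>>> {"op": "drive_tool", "data": {"targets": [[[0, 0, 0.003, 0, 0, 0, 0.075], [0, 0, 0.003, 0, 0, 0, 0.075], [0, 0, 0.01, 0, 0, 0, 0.075], [0, 0, 0.05, 0, 0, 0, 0.075], [0, 0, 0.09, 0, 0, 0, 0.075]]]}}

```text
clock: 9.95
eef_pos: [0.5221, -0.0633, 0.2085]
tool_rot: [-0.001, 0.756, 0.654, -0.0]
ft_force: [1.0, -0.4, 0.1]
gripper_width: 0.0749
grip_force: 0.0
```

>>> {"op": "drive_tool", "data": {"targets": [[[-0.007, -0.045, 0, 0, 0, 0, 0.08], [-0.015, -0.09, 0, 0, 0, 0, 0.08], [-0.022, -0.135, 0, 0, 0, 0, 0.08], [-0.029, -0.18, 0, 0, 0, 0, 0.08], [-0.036, -0.22, 0, 0, 0, 0, 0.08]]]}}

```text
clock: 10.45
eef_pos: [0.4858, -0.2855, 0.2079]
tool_rot: [0.0, 0.756, 0.654, 0.0]
ft_force: [0.6, -0.1, 0.3]
gripper_width: 0.0802
grip_force: 0.0
```

Run:
```python
from h import *
from rig import bot
print(np.round(bot.read_state()["eef_pos"],4))
t=snap("top");s=snap("side");PT["s4"]=(.523,-.0635)
find(["potB","plugA","plugB"],[("top",t),("side",s)]);
a=[cv2.resize(c.im[u[1]-26:u[1]+26,u[0]-26:u[0]+26,::-1],None,fx=7.5,fy=7.5,interpolation=cv2.INTER_CUBIC) for c in(s,t) for u in [c.pr([.524,-.0645,.06])[0].astype(int)]]
cv2.imwrite("pics/p2.png",np.hstack(a))
```

```text
[ 0.4858 -0.2855  0.2079]
potB top [ 0.4845 -0.3732  0.025 ] [ 44  44 794]
potB side [ 0.4643 -0.3818  0.025 ] [ 21  25 371]
plugA top [ 0.4154 -0.2847  0.025 ] [ 30  22 334]
plugA side [ 0.4516 -0.263   0.025 ] [ 23  24 367]
plugB top [0.5706 0.3856 0.025 ] [ 23  21 335]
plugB side [0.5686 0.3839 0.025 ] [ 16  19 247]
```

View pics/p2.png

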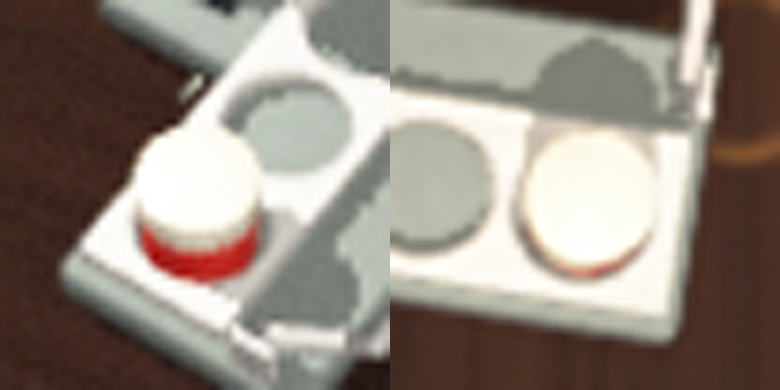

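The picture shows the pot home in socket 4 (side (198,205)). Now the second pot, B.

>>> {"op": "drive_tool", "data": {"targets": [[[-0.009, -0.045, 0, 0, 0, 0, 0.08], [-0.019, -0.0955, 0, 0, 0, 0, 0.08], [-0.019, -0.0955, -0.04, 0, 0, 0, 0.08], [-0.019, -0.0955, -0.08, 0, 0, 0, 0.08], [-0.019, -0.0955, -0.118, 0, 0, 0, 0.08]]]}}

```text
clock: 11.05
eef_pos: [0.4673, -0.3785, 0.0882]
tool_rot: [-0.0, 0.756, 0.654, 0.0]
ft_force: [0.4, 0.1, -0.1]
gripper_width: 0.08
grip_force: 0.0
```

>>> {"op": "drive_tool", "data": {"targets": [[[0, 0, 0, 0, 0, 0, 0.08], [0, 0, 0, 0, 0, 0, 0.04], [0, 0, 0, 0, 0, 0, 0.04], [0, 0, 0, 0, 0, 0, 0.04], [0, 0, 0, 0, 0, 0, 0.04]]], "force": 30}}

```text
clock: 11.55
eef_pos: [0.4682, -0.3794, 0.0924]
tool_rot: [0.002, 0.756, 0.655, -0.0]
ft_force: [-0.9, 1.7, 6.5]
gripper_width: 0.0499
grip_force: 30.8
```

>>> {"op": "drive_tool", "data": {"targets": [[[0, 0, 0.04, 0, 0, 0, 0.04], [0, 0, 0.085, 0, 0, 0, 0.04], [0.008, 0.045, 0.1, 0, 0, 0, 0.04], [0.016, 0.09, 0.1, 0, 0, 0, 0.04], [0.024, 0.135, 0.1, 0, 0, 0, 0.04]]]}}

```text
clock: 12.05
eef_pos: [0.4917, -0.2425, 0.1919]
tool_rot: [0.002, 0.756, 0.654, 0.0]
ft_force: [0.8, -0.1, -1.4]
gripper_width: 0.0494
grip_force: 32.1
```

>>> {"op": "drive_tool", "data": {"targets": [[[0.008, 0.049, 0, 0, 0, 0, 0.04], [0.016, 0.098, 0, 0, 0, 0, 0.04], [0.024, 0.147, 0, 0, 0, 0, 0.04], [0.032, 0.196, 0, 0, 0, 0, 0.04], [0.04, 0.244, 0, 0, 0, 0, 0.04]]]}}

```text
clock: 12.55
eef_pos: [0.5317, 0.0023, 0.1914]
tool_rot: [0.001, 0.756, 0.655, 0.001]
ft_force: [0.1, 0.5, -0.6]
gripper_width: 0.0492
grip_force: 32.1
```

>>> {"op": "drive_tool", "data": {"targets": [[[0, 0, -0.02, 0, 0, 0, 0.04], [0, 0, -0.04, 0, 0, 0, 0.04], [0, 0, -0.045, 0, 0, 0, 0.04], [0, 0, -0.045, 0, 0, 0, 0.04], [0, 0, -0.045, 0, 0, 0, 0.04]]]}}

```text
clock: 13.05
eef_pos: [0.5319, -0.0002, 0.146]
tool_rot: [0.001, 0.756, 0.654, 0.001]
ft_force: [-0.2, 0.4, -0.8]
gripper_width: 0.0498
grip_force: 32.1
```

>>> {"op": "drive_tool", "data": {"targets": [[[0, 0, -0.006, 0, 0, 0, 0.04], [0, 0, -0.01, 0, 0, 0, 0.04], [0, 0, -0.013, 0, 0, 0, 0.04], [0, 0, -0.015, 0, 0, 0, 0.04], [0, 0, -0.017, 0, 0, 0, 0.04]]]}}

```text
clock: 13.55
eef_pos: [0.5324, 0.0012, 0.1294]
tool_rot: [0.001, 0.756, 0.654, 0.002]
ft_force: [0.4, 10.4, 14.5]
gripper_width: 0.0492
grip_force: 35.6
```

>>> {"op": "drive_tool", "data": {"targets": [[[0, 0.001, 0.003, 0, 0, 0, 0.04], [0, 0.002, 0.003, 0, 0, 0, 0.04], [0, 0.002, 0.0, 0, 0, 0, 0.04], [0, 0.002, -0.003, 0, 0, 0, 0.04], [0, 0.002, -0.005, 0, 0, 0, 0.04]]]}}

```text
clock: 14.05
eef_pos: [0.5312, 0.0018, 0.1222]
tool_rot: [-0.0, 0.756, 0.655, -0.001]
ft_force: [-6.6, -6.1, 11.3]
gripper_width: 0.0493
grip_force: 35.5
```

>>> {"op": "drive_tool", "data": {"targets": [[[0, -0.0005, -0.001, 0, 0, 0, 0.04], [0, -0.0005, -0.002, 0, 0, 0, 0.04], [0, -0.0005, -0.003, 0, 0, 0, 0.04], [0, -0.0005, -0.003, 0, 0, 0, 0.04], [0, -0.0005, -0.003, 0, 0, 0, 0.04]]]}}

```text
clock: 14.55
eef_pos: [0.5311, 0.0009, 0.1212]
tool_rot: [0.0, 0.756, 0.655, -0.001]
ft_force: [-11.2, -5.0, 21.5]
gripper_width: 0.0492
grip_force: 36.6
```

>>> {"op": "drive_tool", "data": {"targets": [[[0, 0, 0.002, 0, 0, 0, 0.075], [0, 0, 0.002, 0, 0, 0, 0.075], [0, 0, 0.01, 0, 0, 0, 0.075], [0, 0, 0.05, 0, 0, 0, 0.075], [0, 0, 0.09, 0, 0, 0, 0.075]]]}}

```text
clock: 15.05
eef_pos: [0.5311, 0.0018, 0.2105]
tool_rot: [-0.001, 0.756, 0.654, -0.001]
ft_force: [0.7, 0.0, -0.7]
gripper_width: 0.0748
grip_force: 0.0
```

>>> {"op": "drive_tool", "data": {"targets": [[[-0.015, -0.045, 0, 0, 0, 0, 0.08], [-0.03, -0.09, 0, 0, 0, 0, 0.08], [-0.045, -0.135, 0, 0, 0, 0, 0.08], [-0.06, -0.18, 0, 0, 0, 0, 0.08], [-0.065, -0.2, 0, 0, 0, 0, 0.08]]]}}

```text
clock: 15.55
eef_pos: [0.4652, -0.2014, 0.21]
tool_rot: [0.0, 0.757, 0.653, -0.0]
ft_force: [0.1, 0.4, 0.6]
gripper_width: 0.0799
grip_force: 0.0
```

Run:
```python
from h import *
from rig import bot
print(np.round(bot.read_state()["eef_pos"],4))
t=snap("top");s=snap("side")
find(["plugA","plugB"],[("top",t),("side",s)]);
a=[cv2.resize(c.im[u[1]-30:u[1]+30,u[0]-30:u[0]+30,::-1],None,fx=6.5,fy=6.5,interpolation=cv2.INTER_CUBIC) for c,p in((s,(.53,-.03,.06)),(t,(.53,-.03,.06))) for u in [c.pr(p)[0].astype(int)]]
cv2.imwrite("pics/p3.png",np.hstack(a))
```

```text
[ 0.4652 -0.2014  0.21  ]
plugA top [ 0.469  -0.2599  0.025 ] [ 44  44 797]
plugA side [ 0.4494 -0.2624  0.025 ] [ 20  24 366]
plugB top [0.5706 0.3856 0.025 ] [ 23  21 335]
plugB side [0.5674 0.3851 0.025 ] [ 16  19 245]
```

View pics/p3.png

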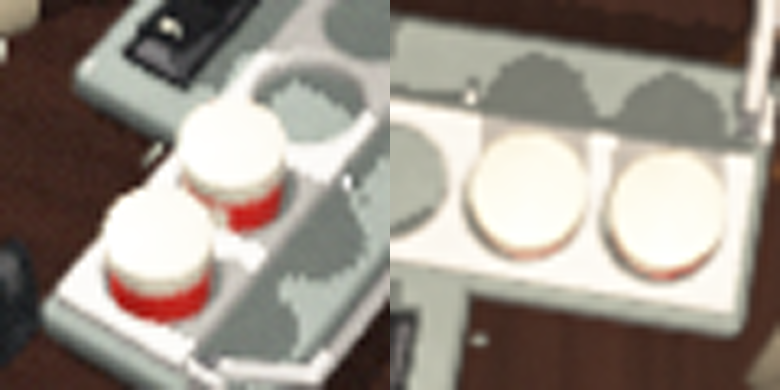

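Both pots are home in sockets 3 and 4. Now plug A.

>>> {"op": "drive_tool", "data": {"targets": [[[-0.007, -0.03, 0, 0, 0, 0, 0.08], [-0.0147, -0.0615, 0, 0, 0, 0, 0.08], [-0.0147, -0.0615, -0.04, 0, 0, 0, 0.08], [-0.0147, -0.0615, -0.08, 0, 0, 0, 0.08], [-0.0147, -0.0615, -0.119, 0, 0, 0, 0.08]]]}}

```text
clock: 16.15
eef_pos: [0.4521, -0.2589, 0.0895]
tool_rot: [0.0, 0.756, 0.655, 0.0]
ft_force: [0.3, 0.4, -0.4]
gripper_width: 0.0803
grip_force: 0.0
```

>>> {"op": "drive_tool", "data": {"targets": [[[0, 0, 0, 0, 0, 0, 0.08], [0, 0, 0, 0, 0, 0, 0.04], [0, 0, 0, 0, 0, 0, 0.04], [0, 0, 0, 0, 0, 0, 0.04], [0, 0, 0, 0, 0, 0, 0.04]]], "force": 40}}

```text
clock: 16.65
eef_pos: [0.4525, -0.2601, 0.093]
tool_rot: [0.002, 0.756, 0.655, 0.0]
ft_force: [-0.4, 2.6, 6.8]
gripper_width: 0.0517
grip_force: 42.3
```

>>> {"op": "drive_tool", "data": {"targets": [[[0, 0, 0.04, 0, 0, 0, 0.04], [0, 0, 0.085, 0, 0, 0, 0.04], [0.015, 0.045, 0.1, 0, 0, 0, 0.04], [0.03, 0.09, 0.1, 0, 0, 0, 0.04], [0.04, 0.135, 0.1, 0, 0, 0, 0.04]]]}}

```text
clock: 17.15
eef_pos: [0.4925, -0.1233, 0.1927]
tool_rot: [0.002, 0.756, 0.654, 0.001]
ft_force: [0.4, 0.7, -2.8]
gripper_width: 0.052
grip_force: 44.3
```

>>> {"op": "drive_tool", "data": {"targets": [[[0.012, 0.048, 0, 0, 0, 0, 0.04], [0.024, 0.096, 0, 0, 0, 0, 0.04], [0.036, 0.144, 0, 0, 0, 0, 0.04], [0.0485, 0.19, 0, 0, 0, 0, 0.04], [0.0485, 0.19, -0.01, 0, 0, 0, 0.04]]]}}

```text
clock: 17.65
eef_pos: [0.5413, 0.0701, 0.183]
tool_rot: [0.001, 0.754, 0.657, 0.002]
ft_force: [-0.0, -1.0, -2.3]
gripper_width: 0.0514
grip_force: 44.2
```

>>> {"op": "drive_tool", "data": {"targets": [[[0, 0, -0.02, 0, 0, 0, 0.04], [0, 0, -0.035, 0, 0, 0, 0.04], [0, 0, -0.042, 0, 0, 0, 0.04], [0, 0, -0.047, 0, 0, 0, 0.04], [0, 0, -0.05, 0, 0, 0, 0.04]]]}}

```text
clock: 18.15
eef_pos: [0.5408, 0.0658, 0.1335]
tool_rot: [0.0, 0.756, 0.654, 0.001]
ft_force: [-5.0, 5.4, 22.5]
gripper_width: 0.052
grip_force: 47.2
```

>>> {"op": "drive_tool", "data": {"targets": [[[0, 0.0, 0.003, 0, 0, 0, 0.04], [-0.001, 0.002, 0.003, 0, 0, 0, 0.04], [-0.001, 0.002, 0.0, 0, 0, 0, 0.04], [-0.001, 0.002, -0.002, 0, 0, 0, 0.04], [-0.001, 0.002, -0.004, 0, 0, 0, 0.04]]]}}

```text
clock: 18.65
eef_pos: [0.5405, 0.0676, 0.1278]
tool_rot: [0.001, 0.756, 0.654, 0.002]
ft_force: [6.1, 5.3, 1.6]
gripper_width: 0.0516
grip_force: 45.7
```

>>> {"op": "drive_tool", "data": {"targets": [[[0.0005, 0.001, -0.002, 0, 0, 0, 0.04], [0.0005, 0.001, -0.004, 0, 0, 0, 0.04], [0.0005, 0.001, -0.006, 0, 0, 0, 0.04], [0.0005, 0.001, -0.0065, 0, 0, 0, 0.04], [0.0005, 0.001, -0.007, 0, 0, 0, 0.04]]]}}

```text
clock: 19.15
eef_pos: [0.5405, 0.0677, 0.1226]
tool_rot: [0.001, 0.756, 0.655, 0.001]
ft_force: [-9.1, -1.8, 32.8]
gripper_width: 0.0517
grip_force: 48.6
```

>>> {"op": "drive_tool", "data": {"targets": [[[0, 0, 0.002, 0, 0, 0, 0.075], [0, 0, 0.002, 0, 0, 0, 0.075], [0, 0, 0.01, 0, 0, 0, 0.075], [0, 0, 0.05, 0, 0, 0, 0.075], [0, 0, 0.095, 0, 0, 0, 0.075]]]}}

```text
clock: 19.65
eef_pos: [0.539, 0.0681, 0.2149]
tool_rot: [-0.001, 0.756, 0.654, -0.001]
ft_force: [1.6, 0.2, -0.4]
gripper_width: 0.075
grip_force: 0.0
```

>>> {"op": "drive_tool", "data": {"targets": [[[0.004, 0.045, 0, 0, 0, 0, 0.08], [0.008, 0.09, 0, 0, 0, 0, 0.08], [0.012, 0.135, 0, 0, 0, 0, 0.08], [0.016, 0.18, 0, 0, 0, 0, 0.08], [0.02, 0.22, 0, 0, 0, 0, 0.08]]]}}

```text
clock: 20.15
eef_pos: [0.5593, 0.2903, 0.2147]
tool_rot: [-0.0, 0.756, 0.655, -0.0]
ft_force: [-0.1, -0.5, 1.2]
gripper_width: 0.08
grip_force: 0.0
```

Run:
```python
from h import *
from rig import bot
print(np.round(bot.read_state()["eef_pos"],4))
t=snap("top");s=snap("side")
find(["plugB"],[("top",t),("side",s)]);
a=[cv2.resize(c.im[u[1]-38:u[1]+38,u[0]-38:u[0]+38,::-1],None,fx=5.2,fy=5.2,interpolation=cv2.INTER_CUBIC) for c,p in((s,(.53,.0,.06)),(t,(.53,.0,.06))) for u in [c.pr(p)[0].astype(int)]]
cv2.imwrite("pics/p4.png",np.hstack(a))
```

```text
[0.5593 0.2903 0.2147]
plugB top [0.5945 0.3872 0.025 ] [ 44  31 637]
plugB side [0.5667 0.3877 0.025 ] [ 16  22 243]
```

View pics/p4.png

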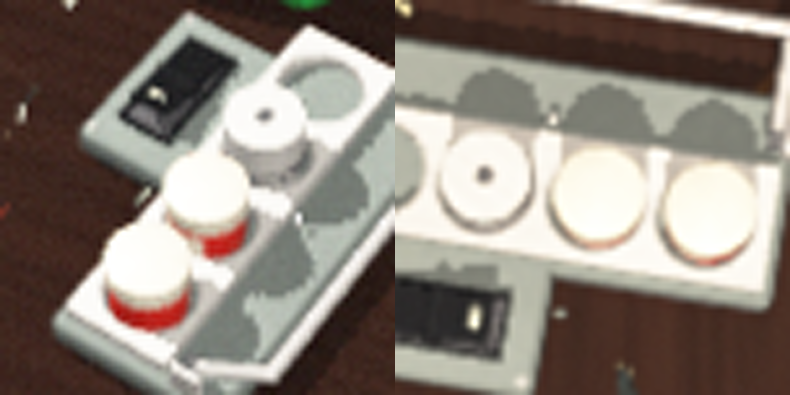

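All three are home. Now plug B.

>>> {"op": "drive_tool", "data": {"targets": [[[0.005, 0.048, 0, 0, 0, 0, 0.08], [0.01, 0.0965, 0, 0, 0, 0, 0.08], [0.01, 0.0965, -0.04, 0, 0, 0, 0.08], [0.01, 0.0965, -0.085, 0, 0, 0, 0.08], [0.01, 0.0965, -0.124, 0, 0, 0, 0.08]]]}}

```text
clock: 20.75
eef_pos: [0.5693, 0.3841, 0.0885]
tool_rot: [-0.0, 0.756, 0.655, -0.001]
ft_force: [0.4, 0.2, -0.1]
gripper_width: 0.0798
grip_force: 0.0
```

>>> {"op": "drive_tool", "data": {"targets": [[[0, 0, 0, 0, 0, 0, 0.08], [0, 0, 0, 0, 0, 0, 0.04], [0, 0, 0, 0, 0, 0, 0.04], [0, 0, 0, 0, 0, 0, 0.04], [0, 0, 0, 0, 0, 0, 0.04]]], "force": 40}}

```text
clock: 21.25
eef_pos: [0.5699, 0.3856, 0.0941]
tool_rot: [-0.0, 0.756, 0.655, 0.002]
ft_force: [-4.4, 2.1, 3.9]
gripper_width: 0.052
grip_force: 41.5
```

>>> {"op": "drive_tool", "data": {"targets": [[[0, 0, 0.04, 0, 0, 0, 0.04], [0, 0, 0.085, 0, 0, 0, 0.04], [-0.004, -0.045, 0.1, 0, 0, 0, 0.04], [-0.008, -0.09, 0.1, 0, 0, 0, 0.04], [-0.012, -0.135, 0.1, 0, 0, 0, 0.04]]]}}

```text
clock: 21.75
eef_pos: [0.5578, 0.2483, 0.1938]
tool_rot: [0.001, 0.756, 0.655, 0.002]
ft_force: [0.0, 0.3, -1.9]
gripper_width: 0.0518
grip_force: 43.6
```

>>> {"op": "drive_tool", "data": {"targets": [[[-0.003, -0.045, 0, 0, 0, 0, 0.04], [-0.006, -0.09, 0, 0, 0, 0, 0.04], [-0.0078, -0.1165, 0, 0, 0, 0, 0.04], [-0.0078, -0.1165, -0.02, 0, 0, 0, 0.04], [-0.0078, -0.1165, -0.045, 0, 0, 0, 0.04]]]}}

```text
clock: 22.25
eef_pos: [0.5512, 0.1321, 0.1486]
tool_rot: [0.002, 0.757, 0.654, 0.003]
ft_force: [-0.2, -0.2, -2.8]
gripper_width: 0.052
grip_force: 43.6
```

>>> {"op": "drive_tool", "data": {"targets": [[[0, 0, -0.005, 0, 0, 0, 0.04], [0, 0, -0.009, 0, 0, 0, 0.04], [0, 0, -0.012, 0, 0, 0, 0.04], [0, 0, -0.014, 0, 0, 0, 0.04], [0, 0, -0.0155, 0, 0, 0, 0.04]]]}}

```text
clock: 22.75
eef_pos: [0.5502, 0.1333, 0.1307]
tool_rot: [0.0, 0.756, 0.655, 0.0]
ft_force: [0.1, 0.4, -1.7]
gripper_width: 0.0519
grip_force: 43.4
```

Bottom is below the rim with no contact; continue home.

>>> {"op": "drive_tool", "data": {"targets": [[[0, 0, -0.003, 0, 0, 0, 0.04], [0, 0, -0.005, 0, 0, 0, 0.04], [0, 0, -0.007, 0, 0, 0, 0.04], [0, 0, -0.008, 0, 0, 0, 0.04], [0, 0, -0.009, 0, 0, 0, 0.04]]]}}

```text
clock: 23.25
eef_pos: [0.5502, 0.1335, 0.1238]
tool_rot: [0.0, 0.756, 0.655, 0.001]
ft_force: [-14.2, -0.0, 32.1]
gripper_width: 0.0521
grip_force: 46.7
```

>>> {"op": "drive_tool", "data": {"targets": [[[0, 0, 0.002, 0, 0, 0, 0.075], [0, 0, 0.002, 0, 0, 0, 0.075], [0, 0, 0.01, 0, 0, 0, 0.075], [0, 0, 0.05, 0, 0, 0, 0.06], [0, 0, 0.095, 0, 0, 0, 0.04]]]}}

```text
clock: 23.75
eef_pos: [0.5494, 0.1331, 0.2165]
tool_rot: [-0.001, 0.756, 0.654, -0.001]
ft_force: [0.0, -0.4, 0.3]
gripper_width: 0.0473
grip_force: 0.0
```

>>> {"op": "drive_tool", "data": {"targets": [[[0.024, -0.03, 0, 0, 0, 0, 0.04], [0.048, -0.06, 0, 0, 0, 0, 0.04], [0.072, -0.09, 0, 0, 0, 0, 0.04], [0.096, -0.114, 0, 0, 0, 0, 0.04], [0.096, -0.114, 0, 0, 0, 0, 0.04]]]}}

```text
clock: 24.25
eef_pos: [0.6476, 0.0159, 0.2158]
tool_rot: [0.0, 0.757, 0.653, 0.0]
ft_force: [0.1, 1.1, -0.9]
gripper_width: 0.0402
grip_force: 0.0
```

>>> {"op": "drive_tool", "data": {"targets": [[[0, 0, -0.03, 0, 0, 0, 0.04], [0, 0, -0.06, 0, 0, 0, 0.04], [0, 0, -0.078, 0, 0, 0, 0.04], [0, 0, -0.078, 0, 0, 0, 0.04], [0, 0, -0.078, 0, 0, 0, 0.04]]]}}

```text
clock: 24.75
eef_pos: [0.646, 0.0195, 0.1391]
tool_rot: [0.0, 0.756, 0.655, 0.0]
ft_force: [-0.3, 0.4, -0.3]
gripper_width: 0.0397
grip_force: 0.0
```

>>> {"op": "drive_tool", "data": {"targets": [[[0, 0, 0, 0, 0, 0, 0.0], [0, 0, 0, 0, 0, 0, 0.0], [0, 0, 0, 0, 0, 0, 0.0], [0, 0, 0, 0, 0, 0, 0.0], [0, 0, 0, 0, 0, 0, 0.0]]]}}

```text
clock: 25.25
eef_pos: [0.6459, 0.0193, 0.1394]
tool_rot: [0.0, 0.756, 0.654, 0.0]
ft_force: [-4.2, 0.9, 6.9]
gripper_width: 0.0085
grip_force: 39.0
```

>>> {"op": "drive_tool", "data": {"targets": [[[-0.0055, 0.0008, 0.0063, 0, 0, 0, 0.0], [-0.0118, 0.0017, 0.0119, 0, 0, 0, 0.0], [-0.0186, 0.0027, 0.0167, 0, 0, 0, 0.0], [-0.026, 0.0038, 0.0206, 0, 0, 0, 0.0], [-0.0338, 0.005, 0.0236, 0, 0, 0, 0.0]]]}}

```text
clock: 25.75
eef_pos: [0.6141, 0.024, 0.1643]
tool_rot: [0.004, 0.756, 0.654, 0.003]
ft_force: [10.1, 1.1, 4.0]
gripper_width: 0.0085
grip_force: 38.9
```

>>> {"op": "drive_tool", "data": {"targets": [[[-0.0082, 0.0011, 0.002, 0, 0, 0, 0.0], [-0.0164, 0.0023, 0.0031, 0, 0, 0, 0.0], [-0.0248, 0.0036, 0.0031, 0, 0, 0, 0.0], [-0.0331, 0.0048, 0.0021, 0, 0, 0, 0.0], [-0.0412, 0.0059, 0.0002, 0, 0, 0, 0.0]]]}}

```text
clock: 26.25
eef_pos: [0.5715, 0.0304, 0.1639]
tool_rot: [0.002, 0.756, 0.654, 0.002]
ft_force: [4.3, 3.8, -7.4]
gripper_width: 0.0085
grip_force: 40.8
```

>>> {"op": "drive_tool", "data": {"targets": [[[0, 0, 0.0, 0, 0, 0, 0.06], [0, 0, 0.02, 0, 0, 0, 0.06], [0, 0, 0.06, 0, 0, 0, 0.06], [0, 0, 0.09, 0, 0, 0, 0.04], [0, 0, 0.09, 0, 0, 0, 0.0]]]}}

```text
clock: 26.75
eef_pos: [0.5723, 0.0298, 0.2564]
tool_rot: [0.003, 0.756, 0.654, 0.003]
ft_force: [1.3, 0.2, -0.4]
gripper_width: 0.0269
grip_force: 0.0
```

>>> {"op": "drive_tool", "data": {"targets": [[[0, 0.03, 0.03, 0, 0, 0, 0.0], [-0.01, 0.07, 0.03, 0, 0, 0, 0.0], [-0.02, 0.11, 0.03, 0, 0, 0, 0.0], [-0.02, 0.15, 0.03, 0, 0, 0, 0.0], [-0.02, 0.195, 0.03, 0, 0, 0, 0.0]]]}}

```text
clock: 27.25
eef_pos: [0.5507, 0.2262, 0.2814]
tool_rot: [0.0, 0.756, 0.654, -0.0]
ft_force: [0.3, -1.1, 0.4]
gripper_width: 0.0003
grip_force: 0.0
```

Run:
```python
from h import *
from rig import bot
print(np.round(bot.read_state()["eef_pos"],4))
t=snap("top");s=snap("side")
a=[cv2.resize(c.im[u[1]-50:u[1]+50,u[0]-50:u[0]+50,::-1],None,fx=4,fy=4,interpolation=cv2.INTER_CUBIC) for c,p in((s,(.54,.035,.06)),(t,(.54,.035,.06))) for u in [c.pr(p)[0].astype(int)]]
cv2.imwrite("pics/p5.png",np.hstack(a))
```

```text
[0.5507 0.2262 0.2814]
```

View pics/p5.png

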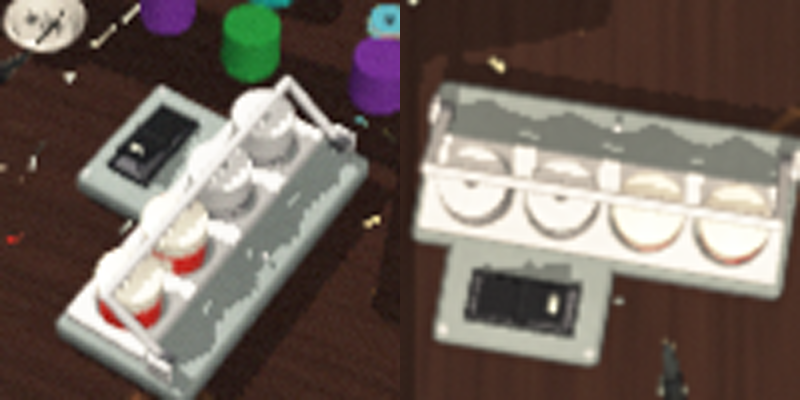

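Picture: the bail lies shut over all four pieces, with its bar at the expected pixels. The white-bar end of the rocker is up (off). Last, press the on end.

>>> {"op": "drive_tool", "data": {"targets": [[[-0.022, -0.04, 0, 0, 0, 0, 0.0], [-0.045, -0.08, 0, 0, 0, 0, 0.0], [-0.067, -0.12, 0, 0, 0, 0, 0.0], [-0.0895, -0.157, 0, 0, 0, 0, 0.0], [-0.0895, -0.157, -0.04, 0, 0, 0, 0.0]]]}}

```text
clock: 27.85
eef_pos: [0.4615, 0.0646, 0.245]
tool_rot: [0.004, 0.757, 0.653, 0.003]
ft_force: [1.7, 0.2, -1.2]
gripper_width: 0.0001
grip_force: 0.0
```

>>> {"op": "drive_tool", "data": {"targets": [[[0, 0, -0.04, 0, 0, 0, 0.0], [0, 0, -0.08, 0, 0, 0, 0.0], [0, 0, -0.1, 0, 0, 0, 0.0], [0, 0, -0.1, 0, 0, 0, 0.0], [0, 0, -0.1, 0, 0, 0, 0.0]]]}}

```text
clock: 28.35
eef_pos: [0.4617, 0.0677, 0.1423]
tool_rot: [0.0, 0.756, 0.654, -0.0]
ft_force: [0.7, -0.1, 0.5]
gripper_width: 0.0002
grip_force: 0.0
```

>>> {"op": "drive_tool", "data": {"targets": [[[0, 0, -0.01, 0, 0, 0, 0.0], [0, 0, -0.018, 0, 0, 0, 0.0], [0, 0, -0.023, 0, 0, 0, 0.0], [0, 0, -0.026, 0, 0, 0, 0.0], [0, 0, -0.028, 0, 0, 0, 0.0]]]}}

```text
clock: 28.85
eef_pos: [0.4615, 0.0682, 0.114]
tool_rot: [-0.0, 0.756, 0.654, 0.0]
ft_force: [-5.0, -0.0, 19.6]
gripper_width: 0.0004
grip_force: 9.8
```

Pressed to the stop (20 N). Withdraw and check.

>>> {"op": "drive_tool", "data": {"targets": [[[0, 0, 0.03, 0, 0, 0, 0.0], [0, 0, 0.08, 0, 0, 0, 0.0], [0, 0, 0.12, 0, 0, 0, 0.0], [-0.03, 0.04, 0.13, 0, 0, 0, 0.0], [-0.06, 0.08, 0.13, 0, 0, 0, 0.0]]]}}

```text
clock: 29.35
eef_pos: [0.4019, 0.1478, 0.2456]
tool_rot: [0.001, 0.757, 0.653, 0.002]
ft_force: [0.8, 0.8, -0.7]
gripper_width: 0.0
grip_force: 0.0
```

>>> {"op": "drive_tool", "data": {"targets": [[[0, 0.04, 0, 0, 0, 0, 0.0], [0, 0.08, 0, 0, 0, 0, 0.0], [0, 0.12, 0, 0, 0, 0, 0.0], [0, 0.12, 0, 0, 0, 0, 0.0], [0, 0.12, 0, 0, 0, 0, 0.0]]]}}

```text
clock: 29.85
eef_pos: [0.4016, 0.2676, 0.2436]
tool_rot: [-0.0, 0.756, 0.655, -0.0]
ft_force: [0.5, -1.1, -0.4]
gripper_width: 0.0001
grip_force: 0.0
```

Run:
```python
from h import *
t=snap("top");s=snap("side")
a=[cv2.resize(c.im[u[1]-50:u[1]+50,u[0]-50:u[0]+50,::-1],None,fx=4,fy=4,interpolation=cv2.INTER_CUBIC) for c,p in((s,(.52,.035,.06)),(t,(.52,.035,.06))) for u in [c.pr(p)[0].astype(int)]]
cv2.imwrite("pics/p6.png",np.hstack(a))
```

```text
(no output)
```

View pics/p6.png

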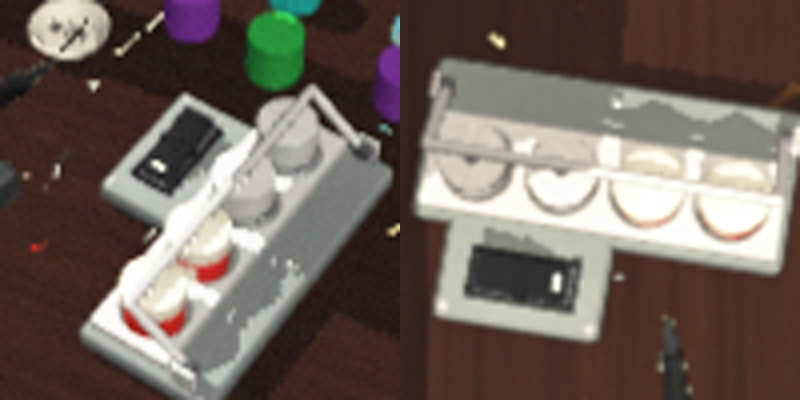

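The picture shows the rocker tipped back to on (white-bar end down), the bail shut and all four pieces home.

```bash
python3 -c "
from rig import bot
print(bot.hand_in())"
```

```text
the job is handed in; nothing more can be done
None
```

The job is handed in: I switched the mixer off and threw the bail back, seated both flux pots and both balance plugs fully home, then snapped the bail shut and switched the mixer on again; I touched nothing else on the bench.

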